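# Pull the draught-screen vent shut with the hooked pole

## Task

Take the hooked pole from its rest, hook it into the ring eye on the open vent flap of the draught screen, pull the flap shut past its ball catch until it bears on its rubber seal pads, and keep a steady pull of about 10 N on it for a good second to bed them; never yank (20 N is too much) and do not touch the screen with the hand. Then unhook, leave the flap shut, and lay the pole back in its rest as it lay before. Leave the two bottles and the beaker standing where they are.

Things in the scene. Friction and masses are not known exactly. Their poses are not given: they have to be found in the camera images.
- screen: Draught screen fixed to the bench: white foot 110 x 300 x 12 mm (x, y, z), aluminium posts 18 mm square at y = +-130 mm, 302 mm high, fixed clear pane between them up to 169 mm. Origin: centre of the foot's underside; x points through the screen away from the robot, z up. The flap's hinge line is along y at x = 0, 175 mm up. Ball catch in the -y post; a black seal pad by each post, 260 mm up.
- flap (a joint): Angle of the clear flap (212 wide, 117 mm high, blue top bar) on its bottom hinge, rad. 0 = upright; positive = top leaning away from the robot (screen +x), to 0.8. Stiff hinge: stays where left, 0.5 to 2 N at the eye moves it. From 0.27 to 0.19 the catch adds up to 6 to 11 N, then snaps over. Shut = bearing on the pads, which stand out by an unknown amount: anywhere from 0 to 0.12; feel for it.
- eye (a point): Centre of the brass ring eye on the robot's side of the flap's top bar: inner diameter 28 mm, wire 5 mm, joined to the flap on its far side. Shut, the ring is level, its centre 30 mm in front (screen -x) of the hinge line and 118 mm above it; it swings with the flap, the point's axes too (the screen's axes when shut, z the ring's axis).
- pole: Hooked pole, 250 g. Handle: orange bar 190 x 20 x 24 mm (x, y, z) from x = -140 to +50 mm; then an aluminium rod 8 mm thick to x = 170 mm; there a dark steel hook 6 mm thick goes 43 mm straight down (pole -z). Origin: in the handle's centre line at the centre of mass, the place to grip; x towards the hook, z up as it lies on its rest.
- hook_tip (a point): Lower end of the pole's hook, at x = 170, z = -43 mm in the pole's frame.
- rest: White plate 260 x 70 x 10 mm fixed on the bench with two grey open-topped forks 210 mm apart (x = +-105 mm) that carry the pole along the rest's x, between prongs 36 mm apart, which rise 17 mm above where the pole lies. Origin: centre of the plate's underside, z up.
- rest_seat (a point): Where the pole's origin is when it lies on its rest: 75 mm above the rest's underside centre; the pole's axes then are those of the rest.
- reagent: Clear bottle with a blue cap, 64 mm wide, 140 mm high, loose; origin at the centre of its base. Bystander.
- amber: Amber bottle with a black cap, 52 mm wide, 100 mm high, loose; origin at the centre of its base. Bystander.
- beaker: Glass beaker, 64 mm wide, 85 mm high, loose; origin at the centre of its base. Bystander.

How it is judged:
On the way, in this order (a step that is already met when the one before it is completed fails the run):
1. the pole is lifted clear of its rest (height (world z) of pole above 0.13 m), for 0.1 s.
2. the hook's tip is down through the ring eye (z of hook_tip in the frame of eye between -0.036 and -0.004 m and distance between hook_tip and eye below 0.038 m and y of hook_tip in the frame of eye between -0.014 and 0.014 m), for 0.1 s.
3. with the hook in the eye the flap is pulled steadily against its seal pads with 6 to 14 N for at least 0.6 s (value of joint flap below 0.15 rad and contact force between pole and screen between 6 and 14 N and z of hook_tip in the frame of eye below -0.004 m and distance between hook_tip and eye below 0.038 m), for 0.6 s.
At the end, for the whole second after the job is handed in: The flap is shut (past its catch, below 0.15 rad); the pole lies still in both forks of its rest, hook down and at the same end as before, its origin within 25 mm of the seat point and its axes within 0.15 rad of the rest's; the robot has let go (value of joint flap below 0.15 rad and distance between pole and rest_seat below 0.025 m and angle between the x axis of pole and the x axis of rest, either way round below 0.15 rad and angle between pole's own z axis and vertical below 0.15 rad and x of hook_tip in the frame of rest above 0.1 m and contact force between pole and rest above 0.5 N and linear speed of pole below 0.02 m/s and contact force between the fingers and pole below 0.1 N); the robot touches nothing.
It fails at once if the pole presses or pulls on the screen or its flap with more than 20 N (contact force between pole and screen above 20 N).
It fails at once if the hand or arm touches the screen or its flap (contact force between any of the fingers, the arm and screen above 0.5 N).
It fails at once if a bottle or the beaker is shifted by more than 25 mm or tipped (distance of any of reagent, amber, beaker from where it was at the start of the episode above 0.025 m or angle between any of reagent, amber, beaker's own z axis and vertical above 0.3 rad).
It also fails if it takes over 67 s, if anything falls off the work surface, if the arm or the gripper's body presses on something with over 40 N, if the wrist force passes 120 N, or if a joint passes its speed limit or range.

## Robot

A 6-joint arm with a two-finger parallel gripper is mounted at the origin on the work surface. World frame = base frame: x ahead of the robot, y to its left, z up, the work surface at z = 0. Lengths are in m, angles in rad, forces in N, time in s.
With the tool pointing down it reaches from about 0.4 to 0.825 m from the base axis. Payload 7 kg.
Tool frame: the origin (TCP) lies at the very end of the fingers, on their centre line; the grasp point (between the pads) lies 19 mm behind it (arm.pinch_z is the z of the grasp point in the tool frame, in m); z points along the fingers, y is the direction in which the jaws open and shut (so a half turn about z gives the same grasp; the last joint's range is limited). The gripper opens to 88 mm and grips with 3 to 60 N. Pads are 19 mm wide; open, the fingers measure 130 mm over their backs; the gripper's body (78 mm by 193 mm) begins 47 mm behind the grasp point.
Start: joints at [1.457, 0.359, 0.012, 0, -1.224, -0.288], TCP at [0.264, 0.621, 0.227] pointing down, gripper open.
Joint ranges: [-3.07, 3.07], [-1.43, 2.12], [-1.02, 1.25], [-3.03, 1.67], [-3.05, -0], [-3.03, 3.03]. Speed limits (rad/s): [2.39, 2.39, 3.01, 3.14, 3.14, 3.14].

## Interface

Orientations are given as [roll, pitch, yaw] about the fixed x, y, z axes, in that order (R = Rz(yaw) Ry(pitch) Rx(roll)).
In Python, from station import arm gives the robot as it stands.
- The arm moves only by the tool drive_tool, never from a script. Its argument "targets" is a list of rows, each a list of 6 numbers: the shift along the world's x, y, z in units of 0.04 m (1.0 is 0.04 m), then the turn, a rotation vector about the world's x, y, z in units of 6 degrees (1.0 is 6 degrees). In form: [[x, y, z, wx, wy, wz], ...]. A call has 1 to 5 rows; each row shifts and turns the commanded pose from where the row before left it; what a row does not reach is not made up. A row lasts 1/8 s, in which the tool goes at most 62.5 mm and 10.7 degrees, less where a joint would pass 70% of its speed; a pose out of reach is approached as far as the arm can. A call with a number of a shift or a turn outside -1 to 1 is refused whole. A call with a gripper value outside its range is refused whole. "claw" is the opening, from 0 (shut) to 1 (fully open), set as the call begins (left out, the last holds). The fingers move at their own pace and stop on an object; "newtons" is the grip in N (left out, the last holds). Time passes only in rows, so rows that do not move let the fingers close. It gives the time, the measured TCP pose, the force and the opening at its end, in the units of the state.
- arm.get_state(): the state, without advancing time (a new reading comes with each control period).
- arm.grab_frame(name): name is "side" or "top"; returns (picture, depth): 400x640x3 uint8, red, green, blue; 400x640 float32, m along the optical axis (not along the pixel's ray), 0 where there is no reading.
- arm.get_calibration(name): a dict with "mtx" (3x3 intrinsics, pixels), "origin" and "rotation" of the camera in the world. Camera axes: x right, y up, looking along -z (the intrinsics and any distortion apply to the point x, -y, -z); pixel columns grow to the right and rows downward; lengths in m; the calibration is good to about 2 mm. A picture is of the moment at which its call begins. get_calibration takes no time and is no camera call.
- arm.job_done(): hands the job in, once; it reports no verdict.
Trained networks look in the newest picture that a camera, given by its name, has taken for a name from the list of things; names that differ only in an ending like _2 or _b are one class to them, and where a whole thing is asked for, a point or a joint stands for the part that bears it (a point fixed in the world has none). Each returns a list of dicts, best first, with "score" (0 to 1); they miss things now and then, are a little off and sometimes report something else, mostly with a low value. They report only what shows in the picture. A call takes as long as a camera call.
- arm.search_frame(target, camera): "point" ([x, y, z] in m, in the coordinates of the camera as it stood for that picture, good to about 4 mm: the middle of the surface that is visible of it).
- arm.cut_out(target, camera): "pixels" (400x640 bool, what is visible of it).
- arm.landmark_of(target, camera): "point" ([x, y, z] in m, in the coordinates of the camera as it stood for that picture, good to about 4 mm: a listed point, or the origin of a listed thing).
The state is a dict: "t": time; "q": joint angles; "qd": joint speeds; "joint_efforts": joint torques, N m; "eef_pos": TCP position; "ee_rot": TCP orientation; "force": force on the tool from outside, world axes, zero at the start; "moment": the same for the moment, N m; "width": finger opening in m.
Only numpy, scipy, OpenCV 4.12 (cv2) and the standard library are available. Lean on these libraries where they do the work, as an engineer would, in place of code of your own. Each camera call takes 0.05 s, during which the arm holds its last target. There are 200 camera calls.

## Working session

There is one attempt and no reset: what is moved stays moved. The work goes in short steps, Python scripts to look and compute and a tool call to move; the robot and the scene stay as the last step left them, time stands still between calls to the robot, and variables do not carry over. Pictures are saved under pics/ and viewed, about 8 in all and at most 12, crops included, and the job is handed in when it is done.

Besides the shell and the picture viewer there is one more tool, called after "Request:" as a command line: name --pt "numbers of a row" for each row, then --argument value for the rest. drive_tool: Moves the arm, as the interface text tells. Shifts and turns lie within -1 to 1; 1 stands for 0.04 m of shift or 6 degrees of turn. Its arguments: {"type":"object","properties":{"targets":{"type":"array"},"claw":{"type":"number"},"newtons":{"type":"number"}},"required":["targets"]}

```bash
ls; mkdir -p pics; cat > h.py <<'E'
from station import arm
import numpy as np, cv2
from scipy.spatial.transform import Rotation as R
def w(cam,p):
    c=arm.get_calibration(cam); return np.array(c["rotation"])@np.array(p)+np.array(c["origin"])
def cloud(cam,depth,mask):
    c=arm.get_calibration(cam);K=np.array(c["mtx"])
    v,u=np.nonzero(mask&(depth>0)); d=depth[v,u]
    P=np.c_[(u-K[0,2])/K[0,0]*d,-(v-K[1,2])/K[1,1]*d,-d]
    return P@np.array(c["rotation"]).T+np.array(c["origin"])
def lm(names,cams=("top","side"),n=1):
    for t in names:
        for c in cams:
            r=arm.landmark_of(t,c)
            for x in r[:n]: print(t,c,round(x["score"],2),w(c,x["point"]).round(4))
E
python3 - <<'E'
from h import *
s=arm.get_state(); print({k:np.round(v,3) for k,v in s.items()}, arm.pinch_z)
ims=[]
for c in ("side","top"):
    im,d=arm.grab_frame(c); np.savez("f_"+c,im=im,d=d); ims.append(im)
    k=arm.get_calibration(c);print(c,np.round(k["origin"],3),np.round(k["rotation"],3).tolist(),np.round(k["mtx"],1).tolist())
    cv2.imwrite(f"pics/{c}0.png",im[...,::-1])
lm(["screen","eye","pole","hook_tip","rest","rest_seat","reagent","amber","beaker","flap"])
for c in ("side","top"):
  d=np.load("f_"+c+".npz")["d"]
  r=arm.cut_out("pole",c)
  if r:
    P=cloud(c,d,r[0]["pixels"]); print(c,len(P),P.min(0).round(3),P.max(0).round(3)); 
    m=np.median(P,0);print(m.round(4)); u=np.linalg.svd(P[:,:2]-P[:,:2].mean(0),full_matrices=False)[2][0];print("dir",u,np.degrees(np.arctan2(u[1],u[0])))
E
```

```text
pics
{'t': np.float64(0.0), 'q': array([ 1.457,  0.359,  0.011, -0.   , -1.224, -0.288]), 'qd': array([-0.001,  0.001,  0.   ,  0.001,  0.002,  0.   ]), 'joint_efforts': array([ 0.0000e+00, -5.8272e+01,  2.9307e+01,  6.9970e+00,  7.0000e-03,
       -0.0000e+00]), 'eef_pos': array([0.264, 0.621, 0.226]), 'ee_rot': array([ 3.14 , -0.   , -0.402]), 'force': array([-0.204,  0.106,  0.123]), 'moment': array([-0.038,  0.023,  0.009]), 'width': np.float64(0.088)} -0.0188
side [ 0.438 -0.65   0.792] [0.824, 0.016, -0.167] [[433.9, 0.0, 318.5], [0.0, 433.9, 209.7], [0.0, 0.0, 1.0]]
top [0.375 0.019 1.096] [0.161, -0.032, -1.562] [[380.2, 0.0, 318.8], [0.0, 380.2, 205.5], [0.0, 0.0, 1.0]]
screen top 0.66 [2.1232 1.7666 2.8442]
screen side 0.69 [ 0.6824 -0.4057  1.0364]
eye top 0.81 [1.6816 1.3249 2.4025]
eye side 0.94 [ 0.6701 -0.418   1.0241]
pole top 0.71 [2.0272 1.6706 2.7482]
pole side 0.84 [ 0.5376 -0.5505  0.8916]
hook_tip top 0.62 [2.1436 1.7869 2.8645]
hook_tip side 0.72 [ 0.6889 -0.3992  1.043 ]
rest top 0.97 [2.1474 1.7908 2.8684]
rest side 0.97 [ 0.5454 -0.5427  0.8994]
rest_seat top 0.78 [2.033  1.6764 2.7539]
rest_seat side 0.63 [ 0.5363 -0.5518  0.8903]
reagent top 0.69 [2.0747 1.7181 2.7957]
reagent side 0.94 [ 0.5257 -0.5624  0.8797]
amber top 0.91 [2.0291 1.6725 2.7501]
amber side 0.76 [ 0.5428 -0.5453  0.8968]
beaker top 0.8 [2.0989 1.7423 2.8199]
beaker side 0.67 [ 0.5467 -0.5414  0.9007]Traceback (most recent call last):
  File "<stdin>", line 8, in <module>
  File "h.py", line 14, in lm
    r=arm.landmark_of(t,c)
ValueError: it knows: amber, beaker, eye, hook_tip, pole, reagent, rest, rest_seat, screen
```

View pics/side0.png

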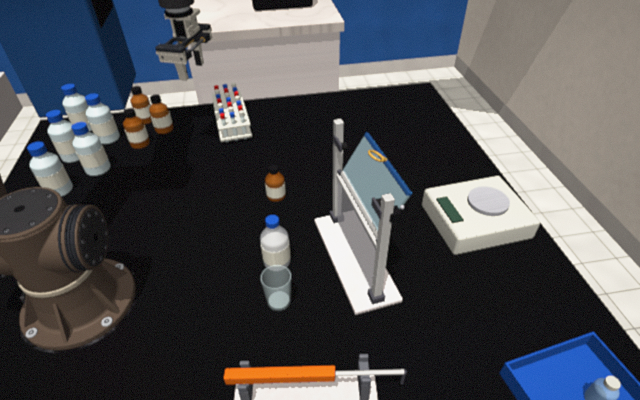

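View pics/top0.png

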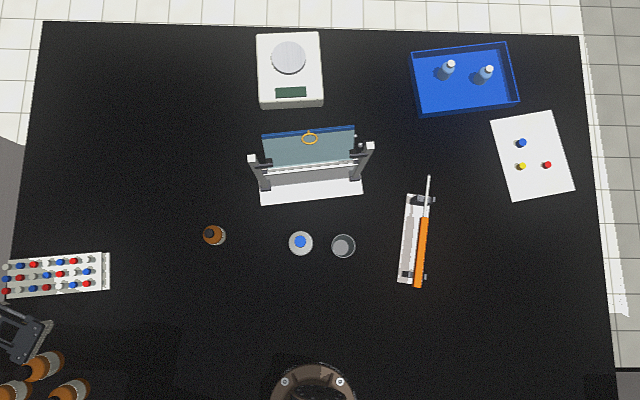

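The side view shows the pole on its rest (handle around 280,375, hook at 403,377), the flap leaning open with its eye at (376,155), and the beaker and bottle around (277,260). The top view agrees: eye at (309,138), pole from (420,285) to (429,178). The rotation is a roll/pitch/yaw triple, so I'll fix the helper.

```bash
sed -i 's/np.array(c\["rotation"\])/R.from_euler("xyz",c["rotation"]).as_matrix()/g' h.py
python3 - <<'E'
from h import *
lm(["screen","eye","pole","hook_tip","rest","rest_seat","reagent","amber","beaker"])
for t in ("pole","rest","screen"):
 for c in ("side","top"):
  d=np.load("f_"+c+".npz")["d"]
  r=arm.cut_out(t,c)
  if r:
    M=r[0]["pixels"]; P=cloud(c,d,M); print(t,c,len(P),np.percentile(P,[1,50,99],axis=0).round(3).tolist())
    if t=="pole": Q=P[(P[:,2]>.06)&(P[:,2]<.11)]
    elif t=="rest": Q=P[P[:,2]<.02]
    else: Q=P[P[:,2]<.02]
    if len(Q)>20:
     r=cv2.minAreaRect(Q[:,:2].astype(np.float32)*1000); print(r)
    if t=="pole":
     im=np.load("f_"+c+".npz")["im"].astype(int); O=M&(im[...,0]>im[...,2]+90); Q=cloud(c,d,O); Q=Q[Q[:,2]>.07]
     top=Q[Q[:,2]>np.percentile(Q[:,2],50)-.003]; print("orange",len(Q),np.percentile(Q,[1,50,99],axis=0).round(3).tolist(),cv2.minAreaRect(top[:,:2].astype(np.float32)*1000))
E
```

```text
screen top 0.66 [ 6.256e-01  1.080e-02 -5.000e-04]
screen side 0.69 [ 0.6262  0.0144 -0.0009]
eye top 0.81 [0.6517 0.0184 0.2887]
eye side 0.94 [0.6519 0.0155 0.2917]
pole top 0.71 [0.4616 0.2781 0.0021]
pole side 0.84 [ 0.461  -0.2909  0.0757]
hook_tip top 0.62 [ 0.637  -0.3195  0.0326]
hook_tip side 0.72 [ 0.6364 -0.3163  0.0317]
rest top 0.97 [ 0.4631 -0.2934  0.0017]
rest side 0.97 [ 0.46   -0.2891  0.0008]
rest_seat top 0.78 [ 0.4616 -0.2889  0.0751]
rest_seat side 0.63 [ 0.4591 -0.2904  0.0731]
reagent top 0.69 [4.387e-01 3.840e-02 4.000e-04]
reagent side 0.94 [ 0.4381  0.0402 -0.0016]
amber top 0.91 [0.4623 0.2799 0.0007]
amber side 0.76 [ 0.4594  0.2735 -0.0069]
beaker top 0.8 [ 0.431 -0.075 -0.001]
beaker side 0.67 [ 0.4612 -0.289  -0.0021]
pole side 2022 [[0.329, -0.319, 0.042], [0.438, -0.293, 0.085], [0.632, -0.269, 0.089]]
((480.73822021484375, -295.5968322753906), (21.147621154785156, 312.8788757324219), 81.54927825927734)
orange 1561 [[0.328, -0.308, 0.071], [0.418, -0.289, 0.086], [0.51, -0.268, 0.089]] ((419.3868408203125, -286.2375793457031), (20.547985076904297, 18
[... 162 characters left out ...]
), (20.5953311920166, 310.5908203125), 81.6231689453125)
orange 490 [[0.329, -0.304, 0.082], [0.419, -0.284, 0.086], [0.51, -0.264, 0.091]] ((419.64837646484375, -284.0489501953125), (19.881052017211914, 187.5296173095703), 81.3397216796875)
rest side 3021 [[0.336, -0.329, 0.005], [0.484, -0.293, 0.01], [0.589, -0.256, 0.087]]
((464.81634521484375, -266.21600341796875), (88.88409423828125, 264.6650390625), 79.80469512939453)
rest top 3162 [[0.615, -0.083, 0.181], [0.654, 0.017, 0.234], [0.69, 0.119, 0.298]]
screen side 10197 [[0.565, -0.135, 0.007], [0.63, -0.011, 0.152], [0.689, 0.146, 0.3]]
((693.788330078125, 184.91128540039062), (685.2940673828125, 229.41885375976562), 68.27156066894531)
```

```bash
python3 - <<'E'
from h import *
for c in ("top","side"):
  im,d=arm.grab_frame(c); 
  r=arm.cut_out("eye",c)
  for x in r[:2]:
    P=cloud(c,d,x["pixels"]); hsv=cv2.cvtColor(im,cv2.COLOR_RGB2HSV); B=(hsv[...,0]>10)&(hsv[...,0]<30)&(hsv[...,1]>120)
    Q=cloud(c,d,x["pixels"]&B); print("eye",c,round(x["score"],2),len(P),len(Q),np.median(Q,0).round(4) if len(Q) else "",np.percentile(Q,[5,95],axis=0).round(4).tolist() if len(Q) else "")
  P=cloud(c,d,np.ones(d.shape,bool))
  box=(P[:,0]>.54)&(P[:,0]<.72)&(abs(P[:,1])<.22)
  T=P[box&(P[:,2]>.296)&(P[:,2]<.308)]
  for s in (1,-1):
    q=T[T[:,1]*s>.09]; print("post",c,s,len(q),np.median(q,0).round(4) if len(q) else "")
  F=P[box&(P[:,2]>.009)&(P[:,2]<.016)&(P[:,0]<.64)]; print("foot",cv2.minAreaRect(F[:,:2].astype(np.float32)*1000))
E
```

```text
eye top 0.68 3249 68 [0.6601 0.0183 0.2923] [[0.6421, 0.0018, 0.2855], [0.6719, 0.0326, 0.3024]]
post top 1 71 [0.6062 0.1414 0.3011]
post top -1 68 [ 0.6405 -0.115   0.3007]
foot ((601.7412109375, 10.510177612304688), (68.9590835571289, 299.7081604003906), 6.559708595275879)
eye side 0.88 3202 83 [0.6588 0.0168 0.2918] [[0.6414, -0.0001, 0.2797], [0.6755, 0.0322, 0.3017]]
post side 1 54 [0.6062 0.1377 0.3005]
post side -1 94 [ 0.6395 -0.1186  0.301 ]
foot ((595.3014526367188, 8.402969360351562), (54.385257720947266, 301.07574462890625), 7.445370674133301)
```

Request:
drive_tool --pt "0.6 -1 1 0 0 0.5" --pt "0.6 -1 1 0 0 0.5" --pt "0.6 -1 1 0 0 0.5" --pt "0.6 -1 1 0 0 0.5" --pt "0.6 -1 0.4 0 0 0.43" --claw 1

```text
t: 3.02
eef_pos: [0.385, 0.4202, 0.4057]
ee_rot: [-3.138, -0.002, -0.146]
force: [0.1, -0.2, -1.0]
width: 0.0875
```

Request:
drive_tool --pt "0.6 -1 0 0 0 0" --pt "0.4 -1 0 0 0 0" --pt "0.2 -1 0 0 0 0" --pt "0.2 -1 0 0 0 0" --pt "0.2 -1 0 0 0 0"

```text
t: 3.65
eef_pos: [0.448, 0.2198, 0.4028]
ee_rot: [-3.141, -0.0, -0.147]
force: [1.2, 0.7, 0.1]
width: 0.0879
```

Request:
drive_tool --pt "0.2 -1 0 0 0 0" --pt "0.2 -1 0 0 0 0" --pt "0.2 -1 0 0 0 0" --pt "0.1 -1 0 0 0 0" --pt "0.1 -1 0 0 0 0"

```text
t: 4.28
eef_pos: [0.4799, 0.0199, 0.4028]
ee_rot: [-3.141, -0.0, -0.147]
force: [0.3, 0.5, 0.1]
width: 0.0877
```

Request:
drive_tool --pt "0 -1 0 0 0 0" --pt "0 -1 0 0 0 0" --pt "0 -1 0 0 0 0" --pt "0 -1 0 0 0 0" --pt "0 -1 0 0 0 0"

```text
t: 4.9
eef_pos: [0.4797, -0.1801, 0.4029]
ee_rot: [-3.142, -0.001, -0.147]
force: [0.8, 0.6, -0.1]
width: 0.0878
```

Request:
drive_tool --pt "-0.1 -0.7 -0.3 0 0 0" --pt "-0.1 -0.7 -0.7 0 0 0" --pt "-0.1 -0.7 -1 0 0 0" --pt "-0.1 -0.7 -1 0 0 0" --pt "0 0 -1 0 0 0"

```text
t: 5.52
eef_pos: [0.4634, -0.2923, 0.2412]
ee_rot: [3.141, 0.0, -0.149]
force: [-0.3, 0.6, -0.6]
width: 0.0877
```

Request:
drive_tool --pt "0 0 -1 0 0 0" --pt "0 0 -1 0 0 0" --pt "0 0 -1 0 0 0" --pt "0 0 -0.8 0 0 0" --pt "0 0 -0.6 0 0 0"

```text
t: 6.15
eef_pos: [0.4636, -0.2907, 0.0652]
ee_rot: [-3.142, 0.001, -0.147]
force: [0.3, -0.0, -0.1]
width: 0.0875
```

```bash
python3 - <<'E'
from h import *
print({k:np.round(v,4) for k,v in arm.get_state().items() if k in("t","eef_pos","ee_rot","q")})
im,d=arm.grab_frame("side"); cv2.imwrite("pics/grip.png",cv2.resize(im[230:,150:500],None,fx=2,fy=2)[...,::-1])
E
```

```text
{'t': np.float64(6.15), 'q': array([-0.202 ,  0.3128, -0.4729, -0.    , -0.786 ,  1.6254]), 'eef_pos': array([ 0.4636, -0.2907,  0.0652]), 'ee_rot': array([-3.1415e+00,  1.0000e-03, -1.4730e-01])}
```

View pics/grip.png

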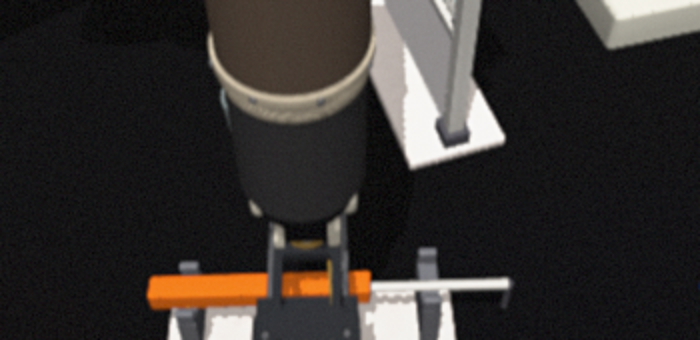

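The hand straddles the handle midway between the forks (crop about 310,280). I'll lower it 9 mm and grip.

Request:
drive_tool --pt "0 0 -0.23 0 0 0" --pt "0 0 0 0 0 0"

```text
t: 6.45
eef_pos: [0.4642, -0.2909, 0.0576]
ee_rot: [3.142, -0.0, -0.147]
force: [-0.1, -1.1, 0.7]
width: 0.0876
```

Request:
drive_tool --pt "0 0 0 0 0 0" --pt "0 0 0 0 0 0" --pt "0 0 0 0 0 0" --pt "0 0 0 0 0 0" --pt "0 0 0 0 0 0" --claw 0 --newtons 60

```text
t: 7.08
eef_pos: [0.464, -0.2908, 0.0574]
ee_rot: [3.142, -0.0, -0.147]
force: [-0.9, -0.8, 0.5]
width: 0.0433
```

Request:
drive_tool --pt "0 0 0 0 0 0" --pt "0 0 0.3 0 0 0" --pt "0 0 0.7 0 0 0" --pt "0 0 1 0 0 0" --pt "0 0 1 0 0 0"

```text
t: 7.7
eef_pos: [0.4635, -0.2906, 0.1789]
ee_rot: [-3.141, 0.001, -0.147]
force: [0.8, -0.3, -2.2]
width: 0.0194
```

```bash
cat >> h.py <<'E'
def pole_pose(cams=("side","top")):
    s=arm.get_state(); print("t",round(float(s["t"]),2),"tcp",np.round(s["eef_pos"],4),"F",np.round(s["force"],1),"w",round(float(s["width"]),4))
    for c in cams:
        im,d=arm.grab_frame(c)
        r=arm.cut_out("pole",c)
        if r:
            P=cloud(c,d,r[0]["pixels"]&(im[...,0].astype(int)>im[...,2].astype(int)+90)); 
            P=P[np.linalg.norm(P-(np.array(s["eef_pos"])+[0,0,.019]),axis=1)<.2]
            if len(P)>30:
                m=P.mean(0);u=np.linalg.svd(P-m,full_matrices=False)[2][0];u*=np.sign(u[0])
                print(c,"score",round(r[0]["score"],2),"ends",P[np.argmin(P@u)].round(4),P[np.argmax(P@u)].round(4),"dir",u.round(3),"ztop",np.percentile(P[:,2],90).round(4))
        lm(["pole","hook_tip"],(c,))
    return 
E
python3 - <<'E'
from h import *
pole_pose(); im,d=arm.grab_frame("side"); cv2.imwrite("pics/lift.png",cv2.resize(im[200:,150:500],None,fx=2,fy=2)[...,::-1])
E
```

```text
t 7.7 tcp [ 0.4635 -0.2906  0.1789] F [ 0.8 -0.3 -2.2] w 0.0194
side score 0.92 ends [ 0.3264 -0.279   0.1712] [ 0.5144 -0.2937  0.1899] dir [ 0.987 -0.158  0.017] ztop 0.1905
hook_tip side 0.65 [ 0.6346 -0.3173  0.1331]
```

View pics/lift.png

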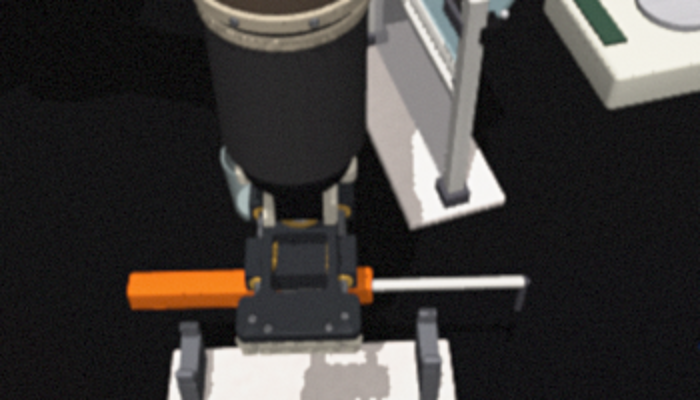

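The pads closed during the lift and hold only the handle's top edge. I'll set the pole down and regrip lower.

Request:
drive_tool --pt "0 0 -0.8 0 0 0" --pt "0 0 -0.8 0 0 0" --pt "0 0 -0.5 0 0 0" --pt "0 0 -0.3 0 0 0" --pt "0 0 -0.1 0 0 0"

```text
t: 8.78
eef_pos: [0.4637, -0.2907, 0.0766]
ee_rot: [-3.142, 0.001, -0.147]
force: [0.4, 0.3, -1.7]
width: 0.0195
```

Request:
drive_tool --pt "0 0 0 0 0 0"

```text
t: 8.9
eef_pos: [0.4642, -0.2909, 0.0776]
ee_rot: [3.141, -0.0, -0.147]
force: [-0.2, -0.6, -1.1]
width: 0.0193
```

```bash
python3 - <<'E'
from h import *
pole_pose(("side",))
E
```

```text
t 8.9 tcp [ 0.4642 -0.2909  0.0776] F [-0.2 -0.6 -1.1] w 0.0193
side score 0.88 ends [ 0.3144 -0.2373 -0.0024] [ 0.5264 -0.253  -0.0014] dir [ 0.989 -0.149  0.004] ztop 0.0892
hook_tip side 0.97 [ 0.6375 -0.3167  0.0337]
```

Just about seated (top 0.089). I'll open, lower, then regrip with full closing time.

Request:
drive_tool --pt "0 0 -0.05 0 0 0" --pt "0 0 0 0 0 0"

```text
t: 9.35
eef_pos: [0.4644, -0.2909, 0.0759]
ee_rot: [3.141, -0.001, -0.147]
force: [-0.7, 1.7, 1.3]
width: 0.0197
```

Request:
drive_tool --pt "0 0 0 0 0 0" --pt "0 0 0 0 0 0" --pt "0 0 0 0 0 0" --pt "0 0 -0.3 0 0 0" --pt "0 0 -0.21 0 0 0" --claw 0.6

```text
t: 9.98
eef_pos: [0.4635, -0.2906, 0.0538]
ee_rot: [-3.141, 0.001, -0.148]
force: [-0.1, -0.6, 0.3]
width: 0.0523
```

Request:
drive_tool --pt "0 0 0 0 0 0" --pt "0 0 0 0 0 0" --pt "0 0 0 0 0 0" --pt "0 0 0 0 0 0" --pt "0 0 0 0 0 0" --claw 0

```text
t: 10.6
eef_pos: [0.4642, -0.2908, 0.0552]
ee_rot: [3.142, -0.001, -0.147]
force: [-0.3, -0.2, 0.9]
width: 0.0196
```

Request:
drive_tool --pt "0 0 0 0 0 0" --pt "0 0 0 0 0 0" --pt "0 0 0 0 0 0"

```text
t: 10.98
eef_pos: [0.4642, -0.2909, 0.0552]
ee_rot: [3.141, -0.0, -0.147]
force: [-0.6, -0.5, 4.0]
width: 0.0194
```

Request:
drive_tool --pt "0 0 0.4 0 0 0" --pt "0 0 0.9 0 0 0" --pt "0 0 1 0 0 0" --pt "0 0 1 0 0 0" --pt "0 0 1 0 0 0"

```text
t: 11.6
eef_pos: [0.4633, -0.2905, 0.2289]
ee_rot: [-3.141, 0.0, -0.147]
force: [0.9, -0.1, -2.6]
width: 0.0196
```

Request:
drive_tool --pt "0 0.1 1 0 0 0" --pt "0 0.3 1 0 0 0.2" --pt "0 0.6 0.9 0 0 0.4" --pt "0 0.8 0.3 0 0 0.4" --pt "0 1 0 0 0 0.4"

```text
t: 12.22
eef_pos: [0.4636, -0.1781, 0.3567]
ee_rot: [-3.141, -0.002, -0.0]
force: [-0.2, 1.0, -1.5]
width: 0.0195
```

Request:
drive_tool --pt "0.1 1 0 0 0 0.4" --pt "0.1 1 0 0 0 0.4" --pt "0.2 1 0 0 0 0.4" --pt "0.1 0.8 0 0 0 0.06" --pt "0.1 0.5 0 0 0 0"

```text
t: 12.85
eef_pos: [0.4873, -0.0055, 0.3554]
ee_rot: [-3.141, 0.0, 0.133]
force: [0.1, -0.2, -2.0]
width: 0.0198
```

```bash
cat >> h.py <<'E'
def look(n,u,v,f=3):
    out=[]
    for c in ("side","top"):
        im,d=arm.grab_frame(c); np.savez("f_"+c,im=im,d=d)
        a,b=(u,v)[0 if c=="side" else 1]
        out.append(cv2.resize(im[b-55:b+55,a-65:a+65],None,fx=f,fy=f,interpolation=cv2.INTER_CUBIC))
    cv2.imwrite(n,np.hstack(out)[...,::-1])
E
python3 - <<'E'
from h import *
pole_pose()
look("pics/hook1.png",(376,150),(309,138))
E
```

```text
t 12.85 tcp [ 0.4873 -0.0055  0.3554] F [ 0.1 -0.2 -2. ] w 0.0198
pole side 0.74 [ 0.4886 -0.002   0.3727]
hook_tip side 0.78 [0.6649 0.0179 0.3289]
top score 0.81 ends [ 0.3509 -0.0208  0.3881] [ 0.4597 -0.0016  0.3857] dir [ 0.991  0.133 -0.001] ztop 0.3881
```

View pics/hook1.png

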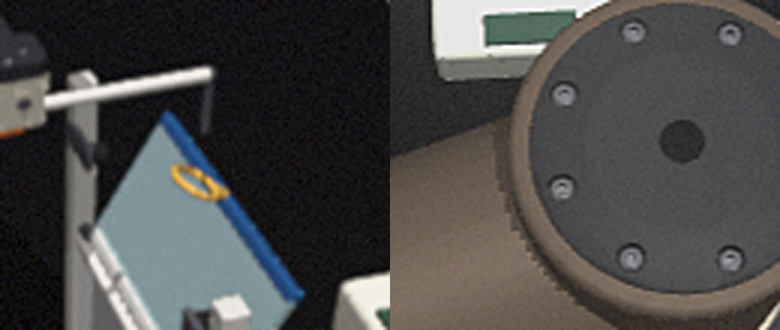

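The side crop shows the hook tip at about pixel (380,139) and the ring centre near (378,156). The top view is blocked by the arm. Checking reprojection.

```bash
cat >> h.py <<'E'
def proj(c,p):
    k=arm.get_calibration(c);K=np.array(k["mtx"]);q=R.from_euler("xyz",k["rotation"]).as_matrix().T@(np.array(p)-np.array(k["origin"]))
    return np.array([K[0,2]+K[0,0]*q[0]/-q[2],K[1,2]-K[1,1]*q[1]/-q[2]])
E
python3 - <<'E'
from h import *
yaw=.133;e=np.array([np.cos(yaw),np.sin(yaw),0])
s=arm.get_state();o=np.array(s["eef_pos"])+[0,0,.0188+.0]
for L in (.167,.17,.175): print("tip",L,proj("side",o+e*L-[0,0,.043]).round(1))
for x in (.652,.657,.662): print("eye",x,proj("side",[x,.0165,.2915]).round(1))
z=np.load("f_side.npz");im,d=z["im"],z["d"]
sub=im[100:160,360:400].astype(int)
hsv=cv2.cvtColor(im,cv2.COLOR_RGB2HSV);B=(hsv[...,0]>10)&(hsv[...,0]<30)&(hsv[...,1]>110);B[:120]=0;B[180:]=0;B[:,:350]=0;B[:,410:]=0
v,u=np.nonzero(B);print("ring px",u.min(),u.max(),v.min(),v.max(),cv2.fitEllipse(cv2.convexHull(np.c_[u,v].astype(np.int32))))
S=np.array([[.623,.0114,.175]]);a=.131;X=np.array([np.cos(a),np.sin(a),0]);Y=np.array([-np.sin(a),np.cos(a),0])
for th in (.45,.5,.55,.6,.65):
    c=S[0]+X*(-.03*np.cos(th)+.118*np.sin(th))+[0,0,.118*np.cos(th)+.03*np.sin(th)]
    ph=np.linspace(0,6.28,60);Z=np.array([0,0,1]);xa=X*np.cos(th)-Z*np.sin(th)
    pts=np.array([proj("side",c+.0165*(np.cos(p)*xa+np.sin(p)*Y)) for p in ph]);print(th,c.round(4),proj("side",c).round(1),pts.min(0).round(1),pts.max(0).round(1))
E
```

```text
tip 0.167 [376.2 139.2]
tip 0.17 [377.7 138.9]
tip 0.175 [380.2 138.5]
eye 0.652 [373.8 155.8]
eye 0.657 [376.3 155.5]
eye 0.662 [378.8 155.3]
ring px 368 402 122 162 ((441.1365966796875, 130.30706787109375), (44.84620666503906, 152.3872528076172), 72.04714965820312)
0.45 [0.6471 0.0146 0.2943] [371.7 155.5] [364.2 150.5] [379.3 160.6]
0.5 [0.653  0.0154 0.2929] [374.5 155.5] [367.1 150.5] [381.9 160.7]
0.55 [0.6588 0.0161 0.2913] [377.3 155.6] [370.1 150.5] [384.4 160.9]
0.6 [0.6645 0.0169 0.2893] [379.9 155.9] [373.  150.6] [386.8 161.3]
0.65 [0.6701 0.0176 0.2871] [382.5 156.3] [375.8 150.8] [389.1 161.9]
```

Request:
drive_tool --pt "-0.08 0 -0.3 0 0 0" --pt "0 0 -0.25 0 0 0" --pt "0 0 -0.15 0 0 0" --pt "0 0 -0.1 0 0 0" --pt "0 0 -0.1 0 0 0"

```text
t: 13.98
eef_pos: [0.4849, -0.0068, 0.3188]
ee_rot: [3.142, -0.0, 0.131]
force: [0.1, -0.4, -2.2]
width: 0.0195
```

Request:
drive_tool --pt "0 0 -0.1 0 0 0" --pt "0 0 -0.1 0 0 0" --pt "0 0 -0.1 0 0 0"

```text
t: 14.35
eef_pos: [0.4848, -0.0068, 0.3068]
ee_rot: [-3.142, -0.0, 0.131]
force: [-0.0, 0.1, -1.6]
width: 0.0196
```

Request:
drive_tool --pt "0 0 -0.1 0 0 0" --pt "0 0 -0.1 0 0 0" --pt "0 0 -0.07 0 0 0" --pt "0 0 0 0 0 0"

```text
t: 14.85
eef_pos: [0.4847, -0.0068, 0.2959]
ee_rot: [3.142, 0.0, 0.131]
force: [-0.3, -0.2, -3.2]
width: 0.0193
```

```bash
python3 - <<'E'
from h import *
pole_pose(("side",)); lm(["eye"],("side",))
look("pics/hook2.png",(376,150),(309,138))
E
```

```text
t 14.85 tcp [ 0.4847 -0.0068  0.2959] F [-0.3 -0.2 -3.2] w 0.0193
side score 0.88 ends [ 0.3486 -0.0268  0.3264] [ 0.4587 -0.012   0.3264] dir [0.991 0.137 0.007] ztop 0.3274
hook_tip side 0.83 [0.6553 0.0176 0.2696]
eye side 0.93 [0.6542 0.0174 0.2897]
```

View pics/hook2.png

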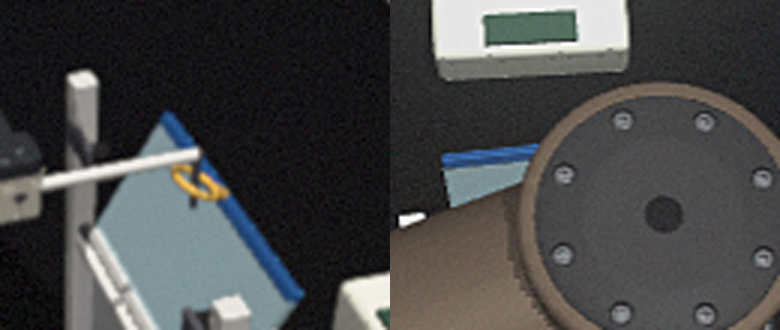

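The hook is clearly down through the ring (tip at crop 194,207). Now I'll pull along screen -x.

Request:
drive_tool --pt "-0.1 -0.013 0 0 0 0" --pt "-0.1 -0.013 0 0 0 0" --pt "-0.1 -0.013 0 0 0 0" --pt "-0.1 -0.013 0 0 0 0" --pt "-0.1 -0.013 0 0 0 0"

```text
t: 15.82
eef_pos: [0.4649, -0.0094, 0.2965]
ee_rot: [-3.142, -0.001, 0.131]
force: [1.7, 0.3, -1.2]
width: 0.0198
```

Request:
drive_tool --pt "-0.1 -0.013 0 0 0 0" --pt "-0.1 -0.013 0 0 0 0" --pt "-0.1 -0.013 0 0 0 0" --pt "-0.1 -0.013 0 0 0 0"

```text
t: 16.32
eef_pos: [0.4485, -0.0115, 0.2962]
ee_rot: [-3.142, -0.0, 0.131]
force: [1.4, 0.4, -0.8]
width: 0.0198
```

```bash
python3 - <<'E'
from h import *
pole_pose(("side",)); lm(["eye"],("side",))
E
```

```text
t 16.32 tcp [ 0.4485 -0.0115  0.2962] F [ 1.4  0.4 -0.8] w 0.0198
side score 0.59 ends [ 0.3125 -0.0361  0.3078] [ 0.4171 -0.0157  0.3261] dir [0.992 0.126 0.002] ztop 0.3272
hook_tip side 0.92 [0.6222 0.0108 0.2737]
eye side 0.79 [0.6266 0.0133 0.2954]
```

Request:
drive_tool --pt "-0.03 -0.004 0 0 0 0" --pt "-0.03 -0.004 0 0 0 0" --pt "-0.03 -0.004 0 0 0 0" --pt "-0.03 -0.004 0 0 0 0"

```text
t: 17.08
eef_pos: [0.4444, -0.012, 0.2962]
ee_rot: [-3.141, -0.001, 0.131]
force: [5.2, 0.8, -3.6]
width: 0.0199
```

Request:
drive_tool --pt "-0.025 -0.003 0 0 0 0" --pt "-0.025 -0.003 0 0 0 0" --pt "-0.025 -0.003 0 0 0 0"

```text
t: 17.45
eef_pos: [0.4424, -0.012, 0.2964]
ee_rot: [-3.141, -0.003, 0.131]
force: [10.9, 1.5, -7.1]
width: 0.0198
```

Request:
drive_tool --pt "-0.025 -0.003 0 0 0 0" --pt "-0.025 -0.003 0 0 0 0" --pt "-0.025 -0.003 0 0 0 0"

```text
t: 17.82
eef_pos: [0.44, -0.0122, 0.2965]
ee_rot: [-3.141, -0.004, 0.131]
force: [12.7, 1.1, -7.3]
width: 0.0196
```

Request:
drive_tool --pt "-0.02 -0.003 0 0 0 0" --pt "-0.02 -0.003 0 0 0 0"

```text
t: 18.08
eef_pos: [0.4388, -0.0123, 0.2966]
ee_rot: [-3.141, -0.005, 0.131]
force: [13.5, 1.2, -8.3]
width: 0.0194
```

Request:
drive_tool --pt "-0.02 -0.003 0 0 0 0" --pt "-0.02 -0.003 0 0 0 0"

```text
t: 18.32
eef_pos: [0.4368, -0.0126, 0.2964]
ee_rot: [-3.141, -0.004, 0.131]
force: [13.9, 0.4, -8.2]
width: 0.0195
```

Request:
drive_tool --pt "-0.02 -0.003 0 0 0 0" --pt "-0.02 -0.003 0 0 0 0"

```text
t: 18.58
eef_pos: [0.4344, -0.013, 0.2961]
ee_rot: [-3.141, -0.002, 0.131]
force: [8.1, 0.9, -6.6]
width: 0.0196
```

Request:
drive_tool --pt "-0.02 -0.003 0 0 0 0" --pt "-0.02 -0.003 0 0 0 0"

```text
t: 18.82
eef_pos: [0.4322, -0.0134, 0.2963]
ee_rot: [-3.141, -0.001, 0.132]
force: [5.5, 2.4, -4.6]
width: 0.0195
```

```bash
python3 - <<'E'
from h import *
pole_pose(("side",)); lm(["eye"],("side",))
look("pics/hook3.png",(360,150),(309,138))
E
```

```text
t 18.82 tcp [ 0.4322 -0.0134  0.2963] F [ 5.5  2.4 -4.6] w 0.0195
hook_tip side 0.68 [0.6076 0.0102 0.2721]
eye side 0.77 [0.6113 0.0104 0.2942]
```

View pics/hook3.png

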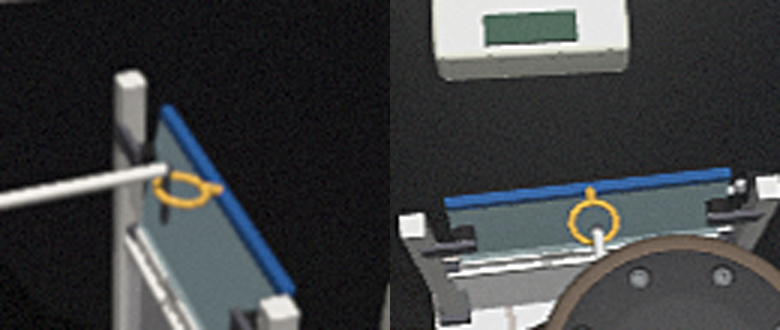

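The hook sits on the near side of the ring (top view crop 597,235), past the catch. I'll keep pulling until the pads are felt.

Request:
drive_tool --pt "-0.02 -0.003 0 0 0 0" --pt "-0.02 -0.003 0 0 0 0" --pt "-0.02 -0.003 0 0 0 0"

```text
t: 19.55
eef_pos: [0.4287, -0.0142, 0.2959]
ee_rot: [-3.141, 0.001, 0.131]
force: [2.9, 2.1, -3.2]
width: 0.0191
```

Request:
drive_tool --pt "-0.02 -0.003 0 0 0 0" --pt "-0.02 -0.003 0 0 0 0" --pt "-0.02 -0.003 0 0 0 0"

```text
t: 19.92
eef_pos: [0.4269, -0.0145, 0.2962]
ee_rot: [-3.142, -0.0, 0.131]
force: [4.1, 1.1, -4.2]
width: 0.0196
```

Request:
drive_tool --pt "-0.02 -0.003 0 0 0 0" --pt "-0.02 -0.003 0 0 0 0" --pt "-0.02 -0.003 0 0 0 0"

```text
t: 20.3
eef_pos: [0.4262, -0.0143, 0.2966]
ee_rot: [-3.141, -0.004, 0.131]
force: [12.9, 1.2, -7.8]
width: 0.0197
```

The pads bear at roughly θ = 0.1. Easing slightly to about 10 N and holding.

Request:
drive_tool --pt "0.016 0.002 0 0 0 0" --pt "0 0 0 0 0 0"

```text
t: 20.55
eef_pos: [0.4264, -0.0144, 0.2964]
ee_rot: [-3.141, -0.002, 0.131]
force: [8.4, 1.8, -6.5]
width: 0.0198
```

Request:
drive_tool --pt "0 0 0 0 0 0" --pt "0 0 0 0 0 0"

```text
t: 20.8
eef_pos: [0.4263, -0.0144, 0.2964]
ee_rot: [-3.141, -0.002, 0.131]
force: [8.4, 1.4, -5.5]
width: 0.0199
```

Request:
drive_tool --pt "0 0 0 0 0 0" --pt "0 0 0 0 0 0" --pt "0 0 0 0 0 0" --pt "0 0 0 0 0 0" --pt "0 0 0 0 0 0"

```text
t: 21.42
eef_pos: [0.4263, -0.0144, 0.2964]
ee_rot: [-3.141, -0.003, 0.131]
force: [8.7, 1.9, -6.2]
width: 0.0197
```

Request:
drive_tool --pt "0 0 0 0 0 0" --pt "0 0 0 0 0 0" --pt "0 0 0 0 0 0" --pt "0 0 0 0 0 0" --pt "0 0 0 0 0 0"

```text
t: 22.05
eef_pos: [0.4264, -0.0144, 0.2964]
ee_rot: [-3.141, -0.003, 0.131]
force: [8.3, 1.1, -6.2]
width: 0.0198
```

```bash
python3 - <<'E'
from h import *
pole_pose(("side",)); lm(["eye"])
for c in ("top","side"):
    im,d=arm.grab_frame(c); P=cloud(c,d,(im[...,2].astype(int)>im[...,0].astype(int)+50))
    P=P[(abs(P[:,1])<.13)&(P[:,2]>.26)&(P[:,2]<.32)&(P[:,0]>.55)&(P[:,0]<.72)]
    X=np.array([np.cos(.131),np.sin(.131)]); x=(P[:,:2]-[.623,.0114])@X
    print(c,"bar",len(P),np.percentile(x,[5,50,95]).round(4),np.percentile(P[:,2],[5,50,95]).round(4))
E
```

```text
t 22.05 tcp [ 0.4264 -0.0144  0.2964] F [ 8.3  1.1 -6.2] w 0.0198
side score 0.98 ends [ 0.2914 -0.0414  0.3265] [ 0.3909 -0.0175  0.3288] dir [ 0.991  0.134 -0.013] ztop 0.3282
hook_tip side 0.91 [0.5993 0.0075 0.2705]
eye top 0.66 [0.6102 0.0116 0.2937]
eye side 0.84 [0.6044 0.0076 0.2933]
top bar 329 [0.0102 0.0136 0.0175] [0.2885 0.2906 0.2931]
side bar 362 [0.009  0.0117 0.0169] [0.2859 0.2899 0.2917]
```

Held about 9–10 N for 1.7 s with the flap near 0.11 rad. Now I'll slacken to the ring centre and lift out.

Request:
drive_tool --pt "0.04 0.005 0 0 0 0" --pt "0.06 0.008 0 0 0 0" --pt "0.09 0.012 0 0 0 0" --pt "0.06 0.008 0 0 0 0" --pt "0 0 0 0 0 0"

```text
t: 23.08
eef_pos: [0.4351, -0.0135, 0.2961]
ee_rot: [3.141, 0.0, 0.131]
force: [0.3, -0.5, -2.1]
width: 0.02
```

```bash
python3 - <<'E'
from h import *
pole_pose(("side",)); lm(["eye"])
look("pics/hook4.png",(360,150),(309,138))
E
```

```text
t 23.07 tcp [ 0.4351 -0.0135  0.2961] F [ 0.3 -0.5 -2.1] w 0.02
side score 0.89 ends [ 0.2993 -0.0397  0.3173] [0.6142 0.025  0.295 ] dir [ 0.989  0.145 -0.015] ztop 0.3275
hook_tip side 0.56 [0.6099 0.0084 0.2723]
eye top 0.7 [0.609  0.0108 0.2934]
eye side 0.86 [0.6038 0.0084 0.2935]
```

View pics/hook4.png

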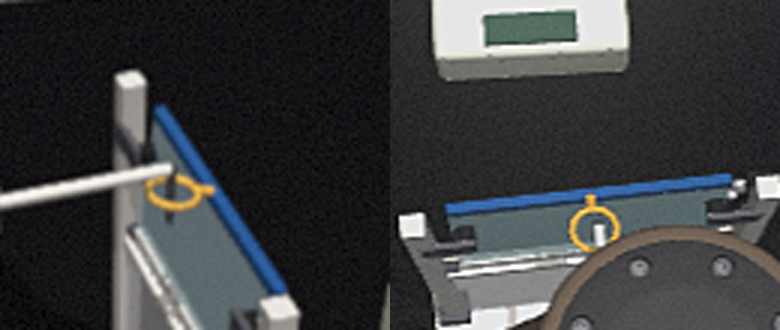

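Hook is centred in the ring (crop 172,190 and 599,232) and unloaded, flap stays shut. Lifting out.

Request:
drive_tool --pt "0 0 0.1 0 0 0" --pt "0 0 0.2 0 0 0" --pt "0 0 0.3 0 0 0" --pt "0 0 0.4 0 0 0" --pt "0 0 0.5 0 0 0"

```text
t: 24.1
eef_pos: [0.435, -0.0135, 0.3575]
ee_rot: [3.142, -0.0, 0.131]
force: [-0.2, 0.0, -1.6]
width: 0.0197
```

Request:
drive_tool --pt "0 -0.5 0 0 0 0" --pt "0 -0.8 0 0 0 -0.3" --pt "0 -1 0 0 0 -0.4" --pt "0.1 -1 0 0 0 -0.4" --pt "0.1 -1 0 0 0 -0.4"

```text
t: 24.72
eef_pos: [0.4432, -0.1868, 0.3574]
ee_rot: [3.141, -0.001, -0.027]
force: [1.4, 0.3, -2.2]
width: 0.0194
```

Request:
drive_tool --pt "0.1 -1 0 0 0 -0.4" --pt "0.2 -0.8 0 0 0 -0.4" --pt "0.2 -0.6 0 0 0 -0.36" --pt "0 -0.2 0 0 0 0" --pt "0 0 0 0 0 0"

```text
t: 25.35
eef_pos: [0.4629, -0.2896, 0.3564]
ee_rot: [-3.142, 0.0, -0.148]
force: [-0.3, 0.6, -3.0]
width: 0.0194
```

```bash
python3 - <<'E'
from h import *
print(arm.get_state()["ee_rot"])
pole_pose(); lm(["eye"]); lm(["rest_seat"])
E
```

```text
[-3.14154780e+00  1.10868920e-04 -1.47572126e-01]
t 25.35 tcp [ 0.4629 -0.2896  0.3564] F [-0.3  0.6 -3. ] w 0.0194
side score 0.82 ends [ 0.3275 -0.2726  0.3866] [ 0.5138 -0.2993  0.3857] dir [ 0.99  -0.143  0.002] ztop 0.3882
hook_tip side 0.69 [ 0.6362 -0.3155  0.3308]
eye top 0.63 [0.6053 0.0121 0.2926]
eye side 0.9 [0.606  0.0117 0.2904]
rest_seat side 0.93 [ 0.4601 -0.2894  0.0745]
```

Flap stays shut and the pole is level. Lowering it into the rest.

Request:
drive_tool --pt "0.03 -0.03 -0.5 0 0 0" --pt "0 0 -1 0 0 0" --pt "0 0 -1 0 0 0" --pt "0 0 -1 0 0 0" --pt "0 0 -1 0 0 0"

```text
t: 26.58
eef_pos: [0.4642, -0.2907, 0.1751]
ee_rot: [3.141, -0.0, -0.147]
force: [0.6, 0.2, -2.5]
width: 0.0193
```

Request:
drive_tool --pt "0 0 -0.9 0 0 0" --pt "0 0 -0.7 0 0 0" --pt "0 0 -0.5 0 0 0" --pt "0 0 -0.4 0 0 0" --pt "0 0 -0.3 0 0 0"

```text
t: 27.2
eef_pos: [0.4644, -0.2907, 0.0636]
ee_rot: [3.141, 0.0, -0.147]
force: [0.8, -1.1, -2.9]
width: 0.0195
```

Request:
drive_tool --pt "0 0 -0.12 0 0 0" --pt "0 0 -0.08 0 0 0" --pt "0 0 0 0 0 0"

```text
t: 27.58
eef_pos: [0.4644, -0.2907, 0.0564]
ee_rot: [3.141, -0.0, -0.147]
force: [-0.1, 0.5, -2.4]
width: 0.0198
```

Request:
drive_tool --pt "0 0 -0.03 0 0 0" --pt "0 0 0 0 0 0"

```text
t: 27.82
eef_pos: [0.4644, -0.2907, 0.0553]
ee_rot: [3.142, -0.001, -0.147]
force: [-0.2, -0.0, -2.6]
width: 0.0198
```

Request:
drive_tool --pt "0 0 0 0 0 0" --pt "0 0 0 0 0 0" --pt "0 0 0 0 0 0" --pt "0 0 0 0 0 0" --pt "0 0 0 0 0 0" --claw 0.7 --newtons 10

```text
t: 28.45
eef_pos: [0.4642, -0.2907, 0.055]
ee_rot: [3.142, 0.0, -0.147]
force: [0.0, 0.1, -0.3]
width: 0.0602
```

Request:
drive_tool --pt "0 0 0.3 0 0 0" --pt "0 0 0.8 0 0 0" --pt "0 0 1 0 0 0" --pt "0 0 1 0 0 0" --pt "0 0 1 0 0 0"

```text
t: 29.08
eef_pos: [0.464, -0.2907, 0.2214]
ee_rot: [3.141, -0.001, -0.147]
force: [0.1, -0.3, -0.6]
width: 0.0613
```

Request:
drive_tool --pt "0 0 1 0 0 0" --pt "0 0 0.6 0 0 0" --pt "0 0 0 0 0 0" --pt "0 0 0 0 0 0" --pt "0 0 0 0 0 0"

```text
t: 29.7
eef_pos: [0.4637, -0.2905, 0.2822]
ee_rot: [-3.141, 0.001, -0.147]
force: [0.3, 0.5, 0.3]
width: 0.0614
```

```bash
python3 - <<'E'
from h import *
s=arm.get_state();print(s["t"],s["eef_pos"],s["width"],np.abs(s["qd"]).max())
im,d=arm.grab_frame("side"); cv2.imwrite("pics/end.png",im[...,::-1])
lm(["pole","hook_tip","rest_seat","eye","reagent","amber","beaker"],("side",))
r=arm.cut_out("pole","side"); P=cloud("side",d,r[0]["pixels"]&(im[...,0].astype(int)>im[...,2].astype(int)+90));P=P[P[:,2]>.07]
top=P[P[:,2]>.082];print(cv2.minAreaRect(top[:,:2].astype(np.float32)*1000),np.median(P[:,2]))
E
```

```text
29.7 [ 0.46371584 -0.29049367  0.28221772] 0.06143290650304049 0.003641642701258633
pole side 0.88 [ 0.4626 -0.2907  0.0759]
hook_tip side 0.7 [ 0.6379 -0.3165  0.0331]
rest_seat side 0.56 [ 0.4619 -0.2888  0.0718]
eye side 0.94 [0.6038 0.0088 0.293 ]
reagent side 0.69 [ 0.4378  0.04   -0.0027]
beaker side 0.43 [ 0.6384 -0.3155  0.0346]
((422.1365966796875, -285.5387268066406), (21.636985778808594, 186.98806762695312), 81.82282257080078) 0.08575478164312433
```

View pics/end.png

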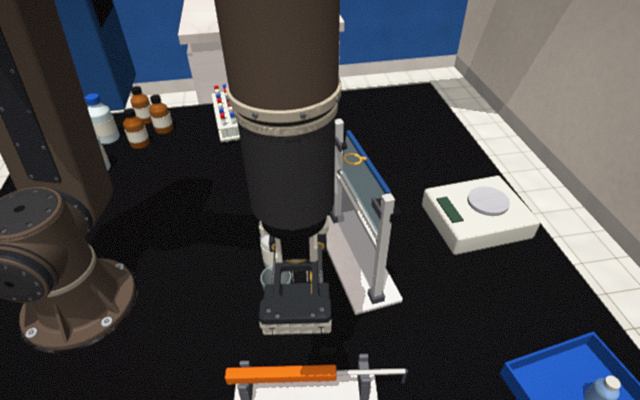

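The pole lies in its rest as before (handle 280,375, hook at 404,377), the flap is shut (eye at 354,158), and the hand is clear. I'm handing in.

```bash
python3 -c "
from station import arm
print(arm.job_done())"
```

```text
the job is handed in; nothing more can be done
None
```

The flap is shut on its pads, the pole is back in its rest, and the job is handed in at about 30 s. No verdict was reported.

- **Grip:** The first grip closed during the lift and held only the top edge of the handle. I set the pole back down, regripped it lower and then carried it to the eye.
- **Pull:** The catch gave way at about 14 N along the pull and about 15 N in all (pole weight taken off), under the 20 N limit. I then held a steady 9–10 N on the pads for about 1.5 s, with the flap at about 0.11 rad.
- **Last checks:**
  - The pole was within about 3 mm of where it lay at the start, with the same direction and hook end.
  - The eye had not moved since the hold, so the flap stayed shut.
  - The hand was open and about 0.2 m above the pole.
- **Not confirmed:** In the last picture the arm hid the amber bottle, and the network's beaker reading was a false one (it landed on the hook). The reagent bottle had not moved. The arm stayed well above all three whenever it was near them, and no unexpected force showed.

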